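# Refit the long blower drum under the fan heater's hood

## Task

Draw the longer of the two blower drums out of the slanted rack, lay it down in the wooden rest and let go, then take it again by its long spindle, slide it under the hood of the opened fan heater with the stub going in first, and lower it gently (do not drop it) into the two V brackets so that the long spindle sticks out of the front. Leave the shorter drum and everything else on the bench where they are.

Things in the scene. Friction and masses are not known exactly. Their poses are not given: they have to be found in the camera images.
- blower_drum: The LONG blower drum of a fan heater, 0.2 kg (+-25 %): grey-ribbed black cylinder 50 mm in diameter, 70 mm long, on a steel spindle 16 mm in diameter. Origin on the axis at mid drum; x along the spindle: long spindle end from x = -35 to -110 mm, stub from +35 to +55. Centre of mass about x = -10 mm. It rolls on a flat surface.
- spindle_end (a point): Tip of the long drum's long spindle end, on its axis. At the start this end is wholly inside a bore of the slanted rack, the drum's x axis rising 35 degrees (+-2), so only drum and stub can be taken; draw it out along its axis (75 mm of spindle). Which bore it is in varies.
- rack: Fixed wooden rack, 190 mm wide (y), origin on the bench. Two bores, 18.5 mm square and 77 mm deep, at y = -50 and +50 mm, in blocks 60 mm wide and 46 mm thick; the bores open along +x (away from the middle of the table, roughly to the robot's left) and 35 degrees up. A drum rests with its face on the slanted block. The blocks reach back to x = -155 mm and up to z = 100 mm; base board 12 mm thick.
- rack_front (a point): Point of the rack midway between the two bores, at the height (100 mm) of the long drum's centre when stored: that centre is 50 mm to one side (y) of it.
- rest: Fixed wooden rest that keeps a round part from rolling: board 100 x 90 x 6 mm with two pairs of blocks (12 mm along x, tops at z = 22 mm, 40 mm apart in y) at x = -28 and +28 mm; the middle 44 mm are free for fingers. Origin on the bench under its centre. A drum lying along its x axis sits with its axis 37 mm above the bench.
- housing: Fixed opened fan-heater housing, open front towards -x (the middle of the table); origin on the bench under the seat, x points inwards, roughly to the robot's right. Base plate 6 mm. Low side plates at y = -45 and +45 mm up to z = 38 mm, end plate at x = 63 mm up to z = 60 mm, two rear posts at x = 62, y = -52 and +52 mm under the hood.
- seat (a point): Where the drum's centre belongs, 42 mm above the bench, axes as the housing's. Two aluminium 90 degree V brackets, 8 mm thick, centred 44 mm before and behind it, carry the spindle along x; their tips reach z = 48 mm. The 70 mm drum lies between them (80 mm clear), stub inwards (+x), long spindle out of the front (-x).
- hood_edge (a point): Middle of the lower front edge of the hood, a grey box over the seat: x = -65 to +69 mm, y = -62 to +62 mm, z = 115 to 210 mm in the housing's frame. The drum must pass under it, above the front bracket, and be lowered; hold the spindle near its end, in front of the hood, the tool leaning back 25 to 40 degrees, away from the hood.
- short_drum: The other, shorter blower drum, beside the long one in the rack: same 50 mm diameter, same 75 mm spindle and 20 mm stub, but its drum is only 40 mm long. Not to be used. Origin on the axis, 35 mm from the drum face that carries the long spindle end; axes as for the long drum.
- screwdriver: Screwdriver lying on the bench, up to 30 mm thick; bystander.
- wrench: Steel wrench lying flat behind the rest; bystander.
- spray_can: Plain metal can, 54 mm diameter, 110 mm tall, upright; bystander, origin under its centre.
- jar: Glass jar, 68 mm diameter, 85 mm tall; bystander, origin under its centre.
- spool: Empty yellow wire spool standing on its flange, 72 mm diameter, 40 mm tall; bystander, origin under its centre.
- junction_box: White junction box 60 x 60 x 40 mm; bystander, origin under its centre.
Things that resemble listed ones, but are neither listed nor needed, are in the scene too. What is shaped like the blower_drum but purple or turquoise is not meant. Of the things that look like the rest, the smaller one is meant.

How it is judged:
By the outcome, as a careful person would: the job done as asked, in the order asked, and still so for the second after the job is handed in, with the robot touching nothing.
It also fails if it takes over 72 s, if anything falls off the work surface, if the arm or the gripper's body presses on something with over 40 N, if the wrist force passes 120 N, or if a joint passes its speed limit or range.

## Robot

A 6-joint arm with a two-finger parallel gripper is mounted at the origin on the work surface. World frame = base frame: x ahead of the robot, y to its left, z up, the work surface at z = 0. Lengths are in mm, angles in rad, forces in N, time in s.
With the tool pointing down it reaches from about 350 to 975 mm from the base axis. Payload 7.1 kg.
Tool frame: the origin (TCP) lies between the finger pads; the fingertips stand 19 mm ahead of it and the grasp point (between the pads) is the TCP; z points along the fingers, y is the line along which they close (so a half turn about z gives the same grasp; the last joint's range is limited). The gripper opens to 88 mm and grips with 3 to 60 N. Pads are 20 mm wide; open, the fingers measure 115 mm over their backs; the gripper's body (75 mm by 178 mm) begins 61 mm behind the grasp point.
Start: joints at [-1.251, 0.423, 1.63, -0, 1.089, -0.019], TCP at [207.739, -589.448, 241.675] pointing down, gripper open.
Joint ranges: [-3, 3], [-0.9, 2.11], [0.09, 2.58], [-1.31, 4.45], [0.11, 2.69], [-2.54, 2.54]. Speed limits (rad/s): [2.39, 2.39, 3.01, 3.14, 3.14, 3.14].

## Interface

Orientations are given as a rotation vector (axis times angle).
In Python, from workcell import ctrl gives the robot as it stands.
- The arm moves only by the tool arm_command, never from a script. Its argument "series" is a list of rows, each an object with "linear": the shift along the tool's x, y, z in m, a list of three; "turn": the turn about the tool's z in rad. A call has 1 to 10 rows; each row shifts and turns the commanded pose from where the row before left it, along the tool's axes as they then stand; what a row does not reach is not made up. A row lasts 1/10 s, in which the tool goes at most 50 mm and 8.59 degrees, less where a joint would pass 70% of its speed; a pose out of reach is approached as far as the arm can. A call with a gripper value outside its range is refused whole. "jaw" is the opening, from -1 (shut) to 1 (fully open), set as the call begins (left out, the last holds). The fingers move at their own pace and stop on an object; the grip force is fixed at half the most. Time passes only in rows, so rows that do not move let the fingers close. It gives the time, the measured TCP pose, the force, the opening and the grip force at its end, in the units of the state.
- ctrl.get_obs(): the state, without advancing time (a new reading comes with each control period).
- ctrl.get_image(name): name is "scene" or "top" or "wrist"; returns a dict with "frame" (420x560x3 uint8, blue, green, red), "fx", "fy", "cx", "cy" (pixels), "rvec" (rotation vector, rad) and "tvec" (3), from world to camera coordinates, as OpenCV has them. Camera axes: x right, y down, z forward; pixel columns grow to the right and rows downward; lengths in mm; the calibration is good to about 2 mm. The wrist camera is an equidistant fisheye: a pixel r from the principal point sees the ray r / f radians off the axis. A picture is of the moment at which its call begins. There is no depth.
- ctrl.close_job(): hands the job in; it is judged then, once.
The state is a dict: "t": time; "qpos": joint angles; "qvel": joint speeds; "joint_torque": joint torques, N m; "ee_pos": TCP position; "orientation": TCP orientation; "ft_force": force on the tool from outside, world axes, zero at the start; "moment": the same for the moment, N m; "width": finger opening in mm; "grasp_force": force on a finger pad.
Only numpy, scipy, OpenCV 4.12 (cv2) and the standard library are available. Lean on these libraries where they do the work, as an engineer would, in place of code of your own. Each camera call takes 0.05 s, during which the arm holds its last target. There are 200 camera calls.

## Working session

There is one attempt and no reset: what is moved stays moved. The work goes in short steps, Python scripts to look and compute and a tool call to move; the robot and the scene stay as the last step left them, time stands still between calls to the robot, and variables do not carry over. Pictures are saved under pics/ and viewed, at most 10 in all, crops included, and the job is handed in when it is done.

Besides the shell and the picture viewer there is one more tool, called after "Call:" in YAML: its name, and indented under it one key for each argument. arm_command: Moves the arm, as the interface text tells. Its arguments: {"type":"object","properties":{"series":{"type":"array"},"jaw":{"type":"number"}},"required":["series"]}

```bash
ls; mkdir -p pics
python3 - <<'E'
from workcell import ctrl
import cv2,pickle
d={}
for n in("scene","top"):
    im=ctrl.get_image(n); d[n]=im
    cv2.imwrite(f"pics/{n}0.png",cv2.resize(im["frame"],(800,600),interpolation=cv2.INTER_CUBIC))
    print(n,{k:v for k,v in im.items() if k!="frame"})
pickle.dump(d,open("im0.pkl","wb"))
print(ctrl.get_obs())
E
```

```text
pics
scene {'fx': 406.9368168885625, 'fy': 406.9368168885625, 'cx': 278.0567715781159, 'cy': 212.43113602126414, 'rvec': array([ 0.83088632,  2.66422214, -0.90529191]), 'tvec': array([ 384.01765541, -168.01111054, 1350.82643491])}
top {'fx': 486.79886389079275, 'fy': 486.79886389079275, 'cx': 286.053240382521, 'cy': 209.8170539017842, 'rvec': array([ 2.1857526 , -2.11737339,  0.20320665]), 'tvec': array([ -33.95230537,  521.35254641, 1107.03844659])}
{'t': 0.1, 'qpos': array([-1.25103148e+00,  4.23762019e-01,  1.63058125e+00,  1.95439565e-05,
        1.08857062e+00, -1.89785345e-02]), 'qvel': array([-0.00131082, -0.00124652, -0.00149407,  0.00189115, -0.00107507,
       -0.00014017]), 'joint_torque': array([ 3.32985537e-04, -5.45612454e+01, -2.74326593e+01,  6.46018423e-02,
        1.88899128e-02, -3.34470849e-05]), 'ee_pos': array([ 207.58822364, -589.03875943,  240.9936033 ]), 'orientation': array([-3.09535140e+00, -5.29321808e-01,  2.83948641e-04]), 'ft_force': array([-0.40303785,  0.05591017, -0.05432585]), 'moment': array([ 0.0371084 , -0.00591248, -0.03530918]), 'grasp_force': 0.0, 'width': 88.16334658752034}
```

View pics/top0.png

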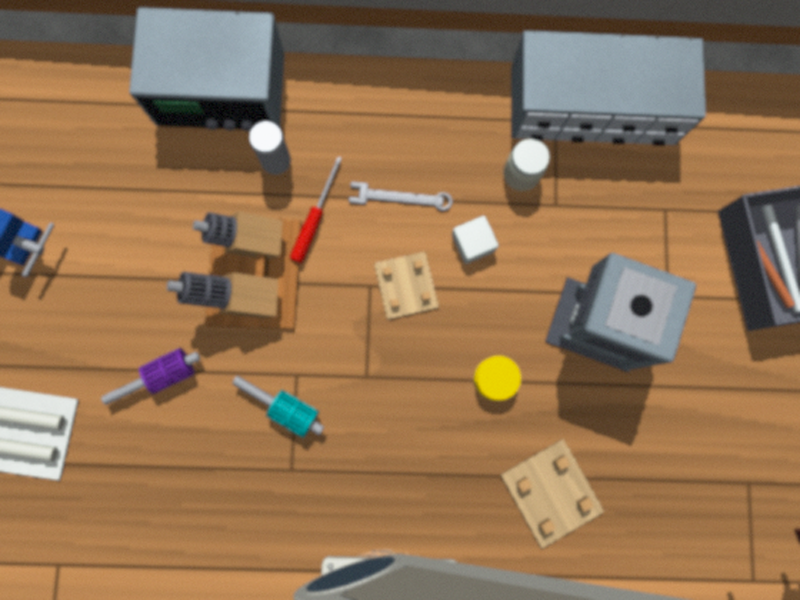

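View pics/scene0.png

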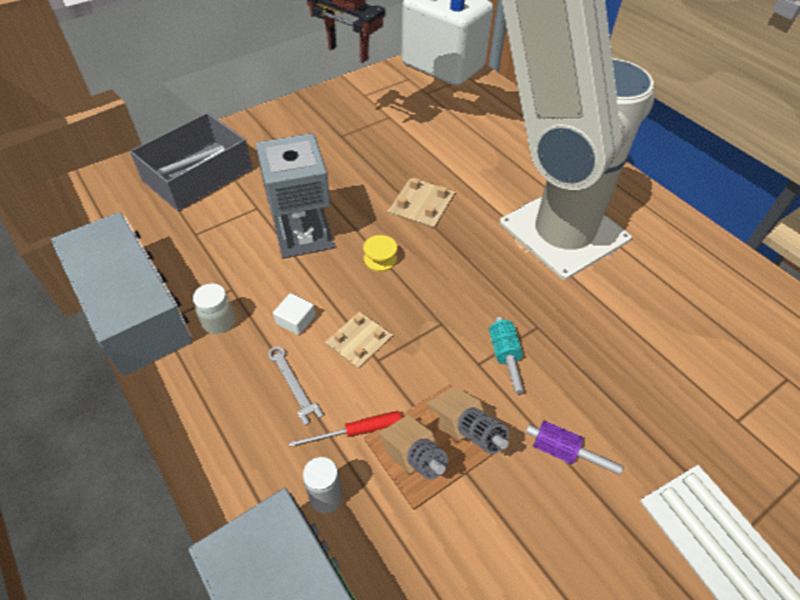

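Top view: long drum at (205,290) and short drum at (218,230) in the rack. The lookalikes are purple (167,372) and turquoise (293,412). The smaller rest is at (407,286), the larger at (552,493), and the housing at (625,310) with its open front to the left. In the scene view the long drum is at (482,428) and the short one at (428,458). I choose the drum at top (205,290), which is the longer of the two grey ones, and check it in a crop.

```bash
cat > h.py <<'E'
import numpy as np,cv2,pickle
from scipy.spatial.transform import Rotation as R
def cam(im):
    Rm=cv2.Rodrigues(np.array(im["rvec"]))[0]; return Rm,np.array(im["tvec"])
def ray(im,p,fish=False):
    Rm,t=cam(im); x=(p[0]-im["cx"])/im["fx"]; y=(p[1]-im["cy"])/im["fy"]
    if fish:
        r=np.hypot(x,y); d=np.array([x/r*np.sin(r),y/r*np.sin(r),np.cos(r)]) if r>1e-9 else np.array([0,0,1.])
    else: d=np.array([x,y,1.])
    d=Rm.T@d; return -Rm.T@t,d/np.linalg.norm(d)
def onz(im,p,z,fish=False):
    o,d=ray(im,p,fish); return o+d*(z-o[2])/d[2]
def proj(im,P,fish=False):
    Rm,t=cam(im); c=np.atleast_2d(P)@Rm.T+t
    if fish:
        n=np.hypot(c[:,0],c[:,1]); s=np.arctan2(n,c[:,2])/np.maximum(n,1e-9)
    else: s=1/c[:,2]
    return np.c_[im["fx"]*c[:,0]*s+im["cx"],im["fy"]*c[:,1]*s+im["cy"]]
def tri(o1,d1,o2,d2):
    A=np.array([d1,-d2]).T; s=np.linalg.lstsq(A,o2-o1,rcond=None)[0]
    a,b=o1+d1*s[0],o2+d2*s[1]; return (a+b)/2,np.linalg.norm(a-b)
def crop(im,x,y,w):  # 400x300 panel, top-left x,y, width w
    f=im["frame"]; k=400/w; M=np.float32([[k,0,-x*k],[0,k,-y*k]])
    p=cv2.warpAffine(f,M,(400,300),flags=cv2.INTER_CUBIC); return p
E
python3 - <<'E'
from h import *
d=pickle.load(open("im0.pkl","rb"));t,s=d["top"],d["scene"]
a=np.hstack([crop(t,112,140,110),crop(s,250,262,130)])
b=np.hstack([crop(t,255,165,70),crop(t,380,165,130)])
cv2.imwrite("pics/c1.png",np.vstack([a,b]))
E
```

```text
(no output)
```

View pics/c1.png

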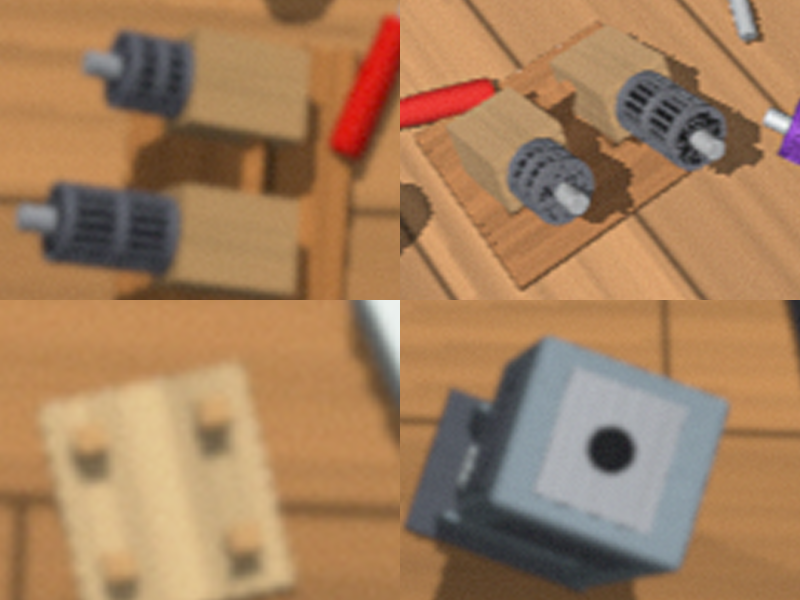

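Run:
```python
from h import *
np.set_printoptions(precision=1,suppress=True)
d=pickle.load(open("im0.pkl","rb"));t,s=d["top"],d["scene"]
A=lambda u,v:np.array([112+u/3.636,140+v/3.636]); B=lambda u,v:np.array([250+u/3.077,262+v/3.077])
L,e1=tri(*ray(t,A(20,216)),*ray(s,B(313,150))); S,e2=tri(*ray(t,A(86,62)),*ray(s,B(178,205)))
print("tips",L,e1,S,e2)
# long tip rack frame (55cos35.., y0) short tip 25
for z in(131.5,): print("L@z",onz(t,A(20,216),z),onz(s,B(313,150),z)); 
print("S@z",onz(t,A(86,62),114.3),onz(s,B(178,205),114.3))
print("drum rear end mid top@80",onz(t,A(173,235),80))
C=lambda u,v:np.array([255+u/5.714,165+v/5.714])
bl=[onz(t,C(*p),22) for p in((90,138),(213,108),(243,235),(120,262))]
print("blocks",np.array(bl),np.mean(bl,0),[np.linalg.norm(bl[i]-bl[i-1]) for i in range(4)])
bd=[onz(t,p,6) for p in(C(42,106),C(240,62),C(295,285),(273,223.3))]
print("board",np.array(bd),np.mean(bd,0),[np.linalg.norm(bd[i]-bd[i-1]) for i in range(4)])
H=lambda u,v:np.array([380+(u-400)/3.077,165+(v-300)/3.077])
hd=[onz(t,H(*p),210) for p in((550,338),(728,402),(682,570),(490,500))]
print("hood",np.array(hd),np.mean(hd,0),[np.linalg.norm(hd[i]-hd[i-1]) for i in range(4)])
for a,b in((0,1),(3,2)): v=hd[b]-hd[a];print("yawx",np.degrees(np.arctan2(v[1],v[0])))
for a,b in((0,3),(1,2)): v=hd[b]-hd[a];print("yawy",np.degrees(np.arctan2(v[1],v[0]))+90)
```

```text
tips [519.  351.1 125.9] 0.173428850466936 [618.6 324.2 110.8] 0.7656057993684064
L@z [518.  349.3 131.5] [521.5 352.4 131.5]
S@z [617.9 322.9 114.3] [619.4 325.4 114.3]
drum rear end mid top@80 [518.1 270.6  80. ]
blocks [[574.7  20.5  22. ]
 [589.5 -31.1  22. ]
 [535.3 -45.3  22. ]
 [522.    6.1  22. ]] [555.4 -12.4  22. ] [np.float64(54.5483925595183), np.float64(53.75312059994975), np.float64(55.97326075581718), np.float64(53.08228441484696)]
board [[591.2  41.7   6. ]
 [613.6 -42.8   6. ]
 [517.2 -68.8   6. ]
 [493.8  12.3   6. ]] [554.  -14.4   6. ] [np.float64(101.70088289106869), np.float64(87.4697893343171), np.float64(99.84785258763559), np.float64(84.40769005519432)]
hood [[ 572.6 -303.6  210. ]
 [ 533.4 -422.3  210. ]
 [ 420.7 -387.8  210. ]
 [ 462.5 -262.1  210. ]] [ 497.3 -344.   210. ] [np.float64(117.6849133030475), np.float64(125.01323678038297), np.float64(117.83637987797219), np.float64(132.50588349661732)]
yawx -108.29514727174386
yawx -108.39168158615131
yawy 249.33193763049852
yawy 252.97884082173678
```

The crop confirms that the near drum (lower in the top view) is the longer one, with stub tip at crop (20,216). Estimates: long drum centre ≈ (519,306,100), yaw 89°; rest (555,-13), axis 15°; seat (498,-342), yaw -108.6°. Distances match the given sizes to a few mm. I set out now.

Call:
arm_command:
  series:
    - {"linear": [0,0,-0.006],"turn": -0.1215}
    - {"linear": [0,0,-0.006],"turn": -0.1215}
    - {"linear": [0,0,-0.006],"turn": -0.1215}
    - {"linear": [0,0,-0.006],"turn": -0.1215}
    - {"linear": [0,0,-0.006],"turn": -0.1215}
    - {"linear": [0,0,-0.006],"turn": -0.1215}
    - {"linear": [0,0,-0.006],"turn": -0.1215}
    - {"linear": [0,0,-0.006],"turn": -0.1215}
    - {"linear": [0,0,-0.006],"turn": -0.1215}
    - {"linear": [0,0,-0.006],"turn": -0.1215}
  jaw: 1

```text
t: 1.1
ee_pos: [207.6, -589.2, 301.5]
orientation: [-2.234, -2.208, -0.001]
ft_force: [0.8, 0.3, -0.4]
width: 87.7
grasp_force: 0.0
```

Call:
arm_command:
  series:
    - {"linear": [0.045,0.0148,0],"turn": 0}
    - {"linear": [0.045,0.0148,0],"turn": 0}
    - {"linear": [0.045,0.0148,0],"turn": 0}
    - {"linear": [0.045,0.0148,0],"turn": 0}
    - {"linear": [0.045,0.0148,0],"turn": 0}
    - {"linear": [0.045,0.0148,0],"turn": 0}
    - {"linear": [0.045,0.0148,0],"turn": 0}
    - {"linear": [0.045,0.0148,0],"turn": 0}
    - {"linear": [0.045,0.0148,0],"turn": 0}
    - {"linear": [0.045,0.0148,0],"turn": 0}

```text
t: 2.1
ee_pos: [363.4, -140.2, 301.7]
orientation: [2.241, 2.202, 0.0]
ft_force: [0.6, -0.6, 0.4]
width: 87.6
grasp_force: 0.0
```

Call:
arm_command:
  series:
    - {"linear": [0.045,0.0148,0],"turn": 0}
    - {"linear": [0.045,0.0148,0],"turn": 0}
    - {"linear": [0.045,0.0148,0],"turn": 0}
    - {"linear": [0.045,0.0148,0],"turn": 0}
    - {"linear": [0.045,0.0148,0],"turn": 0}
    - {"linear": [0.045,0.0148,0],"turn": 0}
    - {"linear": [0.045,0.0148,0],"turn": 0}
    - {"linear": [0.045,0.0148,0],"turn": 0}
    - {"linear": [0.045,0.0148,0],"turn": 0}
    - {"linear": [0.045,0.0148,0],"turn": 0}

```text
t: 3.1
ee_pos: [519.0, 307.3, 301.2]
orientation: [-2.24, -2.203, 0.001]
ft_force: [0.9, -0.3, -0.4]
width: 87.8
grasp_force: 0.0
```

Run:
```python
from workcell import ctrl
from h import *
w=ctrl.get_image("wrist");s=ctrl.get_image("scene")
pickle.dump((w,s),open("im1.pkl","wb"))
print({k:v for k,v in w.items() if k!="frame"})
C=np.array([519.2,306,100]);a=np.array([.0143,.819,.574])
print("pred centre,stub tip,rear",proj(w,np.array([C,C+55*a,C-35*a]),True))
cv2.imwrite("pics/w1.png",np.hstack([cv2.resize(w["frame"],(480,360)),cv2.resize(s["frame"][:,140:500],(320,373))[:360]]))
```

```text
{'fx': 325.19226210127806, 'fy': 325.19226210127806, 'cx': 282.1227555523365, 'cy': 210.59454494393043, 'rvec': array([-2.83721058,  0.02327866,  0.00561882]), 'tvec': array([-513.59918289,  246.01057244,  543.92690649])}
pred centre,stub tip,rear [[282.39844783 188.60492049]
 [282.42689234 150.97795028]
 [282.38258312 208.36676936]]
```

View pics/w1.png

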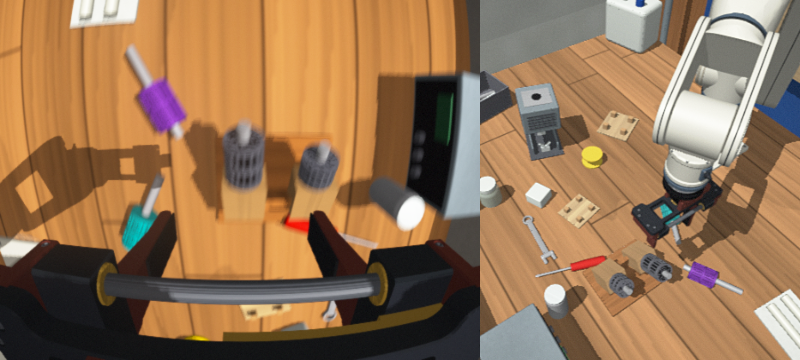

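The wrist view shows the long drum at (243,165) in the 480-wide panel with its stub tip at (244,127). My prediction was (242,162) and (242,129), so the estimate is good to about 2 mm. I descend and grip.

Call:
arm_command:
  series:
    - {"linear": [0,0,0.03],"turn": 0}
    - {"linear": [0,0,0.03],"turn": 0}
    - {"linear": [0,0,0.03],"turn": 0}
    - {"linear": [0,0,0.03],"turn": 0}
    - {"linear": [0,0,0.03],"turn": 0}
    - {"linear": [0,0,0.02],"turn": 0}
    - {"linear": [0,0,0.015],"turn": 0}
    - {"linear": [0,0,0.01],"turn": 0}
    - {"linear": [0,0,0.006],"turn": 0}
    - {"linear": [0,0,0],"turn": 0}

```text
t: 4.2
ee_pos: [518.9, 305.3, 100.4]
orientation: [-2.24, -2.202, 0.001]
ft_force: [-0.3, -1.0, 0.0]
width: 87.7
grasp_force: 0.0
```

Call:
arm_command:
  series:
    - {"linear": [0,0,0],"turn": 0}
    - {"linear": [0,0,0],"turn": 0}
    - {"linear": [0,0,0],"turn": 0}
    - {"linear": [0,0,0],"turn": 0}
    - {"linear": [0,0,0],"turn": 0}
    - {"linear": [0,0,0],"turn": 0}
    - {"linear": [0,0,0],"turn": 0}
    - {"linear": [0,0,0],"turn": 0}
  jaw: -1

```text
t: 5.0
ee_pos: [519.1, 305.5, 100.9]
orientation: [2.24, 2.202, 0.001]
ft_force: [-0.4, -0.0, 1.6]
width: 49.2
grasp_force: 29.9
```

Call:
arm_command:
  series:
    - {"linear": [0.0082,0,-0.0057],"turn": 0}
    - {"linear": [0.0082,0,-0.0057],"turn": 0}
    - {"linear": [0.0082,0,-0.0057],"turn": 0}
    - {"linear": [0.0082,0,-0.0057],"turn": 0}
    - {"linear": [0.0082,0,-0.0057],"turn": 0}
    - {"linear": [0.0082,0,-0.0057],"turn": 0}
    - {"linear": [0.0082,0,-0.0057],"turn": 0}
    - {"linear": [0.0082,0,-0.0057],"turn": 0}
    - {"linear": [0.0082,0,-0.0057],"turn": 0}
    - {"linear": [0.0082,0,-0.0057],"turn": 0}

```text
t: 6.0
ee_pos: [520.4, 388.0, 158.1]
orientation: [-2.24, -2.202, 0.0]
ft_force: [-0.3, 0.1, -2.0]
width: 49.4
grasp_force: 29.9
```

Call:
arm_command:
  series:
    - {"linear": [0,0,-0.02],"turn": 0}
    - {"linear": [0,0,-0.02],"turn": 0}
    - {"linear": [0,0,-0.02],"turn": 0}
    - {"linear": [0,0,-0.02],"turn": 0}
    - {"linear": [0,0,0],"turn": 0}

```text
t: 6.5
ee_pos: [521.8, 388.6, 240.9]
orientation: [2.24, 2.202, 0.008]
ft_force: [0.6, -0.1, -2.0]
width: 49.7
grasp_force: 29.9
```

Run:
```python
from workcell import ctrl
from h import *
w=ctrl.get_image("wrist");s=ctrl.get_image("scene");t=ctrl.get_image("top")
pickle.dump((w,s,t),open("im2.pkl","wb"))
print(ctrl.get_obs()["ee_pos"])
sp=np.array([450,-110,20])
for n,p in(("spool",(348,264.5)),("wrenchL",(248,132)),("wrenchR",(312,141)),("box",(333,168))): print(n,onz(t,p,40 if n in("spool","box") else 5))
k=lambda f,x,y,w,h:cv2.resize(f[y:y+h,x:x+w],(400,300),interpolation=cv2.INTER_CUBIC)
cv2.imwrite("pics/g1.png",np.hstack([k(s["frame"],300,180,200,150),k(w["frame"],140,60,280,210)]))
```

```text
[519.95138398 387.17993744 236.79501846]
spool [ 398.35524413 -165.65662908   40.        ]
wrenchL [721.38608489  82.31003895   5.        ]
wrenchR [704.36978626 -78.09180418   5.        ]
box [ 628.16898735 -127.34261227   40.        ]
```

View pics/g1.png

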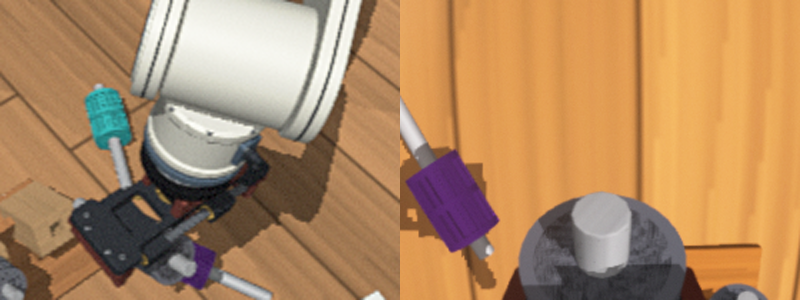

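The drum is out and held: its face and stub are in the wrist view at (600,230), and the force sensor reads about 2 N. I swing it over the rest.

Call:
arm_command:
  series:
    - {"linear": [0,0,0],"turn": 0.1288}
    - {"linear": [0,0,0],"turn": 0.1288}
    - {"linear": [0,0,0],"turn": 0.1288}
    - {"linear": [0,0,0],"turn": 0.1288}
    - {"linear": [0,0,0],"turn": 0.1288}
    - {"linear": [0,0,0],"turn": 0.1288}
    - {"linear": [0,0,0],"turn": 0.1288}
    - {"linear": [0,0,0],"turn": 0.1288}
    - {"linear": [0,0,0],"turn": 0.1288}
    - {"linear": [0,0,0],"turn": 0.1288}

```text
t: 7.65
ee_pos: [519.7, 386.9, 235.8]
orientation: [3.114, 0.408, -0.004]
ft_force: [-0.6, -0.3, -1.4]
width: 49.3
grasp_force: 29.9
```

Call:
arm_command:
  series:
    - {"linear": [-0.007,0.0396,0],"turn": 0}
    - {"linear": [-0.007,0.0396,0],"turn": 0}
    - {"linear": [-0.007,0.0396,0],"turn": 0}
    - {"linear": [-0.007,0.0396,0],"turn": 0}
    - {"linear": [-0.007,0.0396,0],"turn": 0}
    - {"linear": [-0.007,0.0396,0],"turn": 0}
    - {"linear": [-0.007,0.0396,0],"turn": 0}
    - {"linear": [-0.007,0.0396,0],"turn": 0}
    - {"linear": [-0.007,0.0396,0],"turn": 0}
    - {"linear": [-0.007,0.0396,0],"turn": 0}

```text
t: 8.65
ee_pos: [556.0, -14.7, 236.3]
orientation: [-3.113, -0.416, 0.004]
ft_force: [0.8, -0.5, -1.5]
width: 49.5
grasp_force: 29.9
```

Run:
```python
from workcell import ctrl
from h import *
s=ctrl.get_image("scene");w=ctrl.get_image("wrist");pickle.dump((s,w),open("im3.pkl","wb"))
o=ctrl.get_obs();v=o["orientation"];print(o["ee_pos"],v,np.degrees(2*np.arctan2(v[1],v[0])))
k=lambda f,x,y,w,h:cv2.resize(f[y:y+h,x:x+w],(400,300),interpolation=cv2.INTER_CUBIC)
cv2.imwrite("pics/g2.png",np.hstack([k(s["frame"],200,130,200,150),cv2.resize(w["frame"],(400,300))]))
print("rest centre, corners in scene crop px",(proj(s,np.array([[555,-13,6]]))-[200,130])*2)
```

```text
[556.42762342 -16.9628373  236.34809746] [ 3.11409512  0.40952205 -0.00325925] 14.983493123054682
rest centre, corners in scene crop px [[100.79420662 212.10139032]]
```

View pics/g2.png

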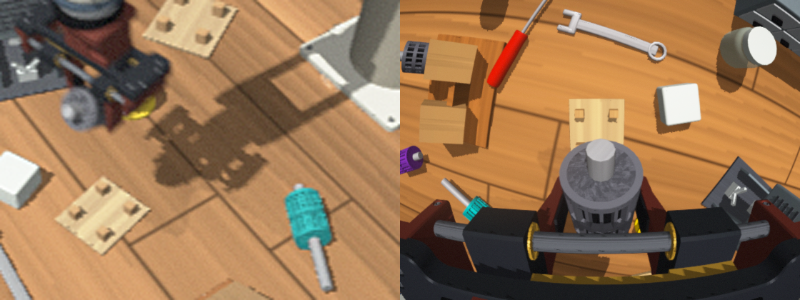

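Rest and drum are aligned: the rest is centred at (597,97) in the wrist panel and the stub is at (600,155). I lower it now; the spindle tip will touch the bench and level the drum between the pads.

Call:
arm_command:
  series:
    - {"linear": [0,-0.002,0.02],"turn": 0}
    - {"linear": [0,0,0.03],"turn": 0}
    - {"linear": [0,0,0.03],"turn": 0}
    - {"linear": [0,0,0.03],"turn": 0}
    - {"linear": [0,0,0.02],"turn": 0}
    - {"linear": [0,0,0.015],"turn": 0}
    - {"linear": [0,0,0.01],"turn": 0}
    - {"linear": [0,0,0.005],"turn": 0}
    - {"linear": [0,0,0.005],"turn": 0}
    - {"linear": [0,0,0.005],"turn": 0}

```text
t: 9.75
ee_pos: [557.1, -11.1, 68.1]
orientation: [3.114, 0.416, 0.003]
ft_force: [2.5, 0.5, 1.7]
width: 49.4
grasp_force: 29.9
```

Call:
arm_command:
  series:
    - {"linear": [0,0,0.003],"turn": 0}
    - {"linear": [0,0,0.003],"turn": 0}
    - {"linear": [0,0,0.003],"turn": 0}
    - {"linear": [0,0,0.003],"turn": 0}
    - {"linear": [0,0,0.003],"turn": 0}

```text
t: 10.25
ee_pos: [556.4, -11.2, 52.6]
orientation: [-3.114, -0.416, -0.0]
ft_force: [2.6, -0.1, 2.3]
width: 49.6
grasp_force: 30.0
```

Call:
arm_command:
  series:
    - {"linear": [0,0,0.002],"turn": 0}
    - {"linear": [0,0,0.002],"turn": 0}
    - {"linear": [0,0,0.002],"turn": 0}
    - {"linear": [0,0,0.002],"turn": 0}
    - {"linear": [0,0,0.001],"turn": 0}
    - {"linear": [0,0,0.001],"turn": 0}

```text
t: 10.85
ee_pos: [558.6, -11.1, 43.9]
orientation: [3.113, 0.416, 0.007]
ft_force: [4.1, 2.0, 11.3]
width: 49.5
grasp_force: 30.0
```

Call:
arm_command:
  series:
    - {"linear": [0,0,0.001],"turn": 0}
    - {"linear": [0,0,0.001],"turn": 0}
    - {"linear": [0,0,0.001],"turn": 0}
    - {"linear": [0,0,0.001],"turn": 0}
    - {"linear": [0,0,0],"turn": 0}

```text
t: 11.35
ee_pos: [559.4, -10.9, 40.1]
orientation: [3.113, 0.416, 0.01]
ft_force: [5.4, 2.5, 10.2]
width: 49.8
grasp_force: 30.0
```

Run:
```python
from workcell import ctrl
from h import *
s=ctrl.get_image("scene");w=ctrl.get_image("wrist");pickle.dump((s,w),open("im4.pkl","wb"))
o=ctrl.get_obs();print(o["ee_pos"],o["ft_force"],o["moment"])
k=lambda f,x,y,w,h:cv2.resize(f[y:y+h,x:x+w],(400,300),interpolation=cv2.INTER_CUBIC)
cv2.imwrite("pics/g3.png",np.hstack([k(s["frame"],190,180,140,105),k(w["frame"],140,60,280,210)]))
```

```text
[559.3437378  -10.93215749  40.17072167] [ 6.4737089   1.74536248 10.13117508] [ 0.38555229 -0.69419682  0.00600115]
```

View pics/g3.png

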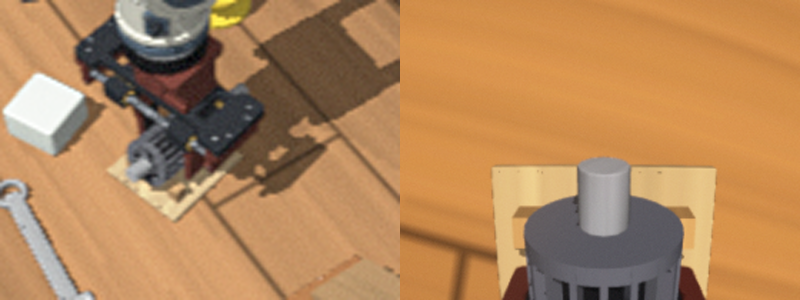

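The drum is in the rest and nearly level, with the stub at (603,165) between the blocks. I press the last few mm and let go.

Call:
arm_command:
  series:
    - {"linear": [0,0,0.001],"turn": 0}
    - {"linear": [0,0,0.001],"turn": 0}
    - {"linear": [0,0,0.001],"turn": 0}
    - {"linear": [0,0,0],"turn": 0}

```text
t: 11.85
ee_pos: [559.6, -10.9, 37.2]
orientation: [3.113, 0.416, 0.01]
ft_force: [6.3, 3.3, 9.8]
width: 49.6
grasp_force: 30.0
```

Call:
arm_command:
  series:
    - {"linear": [0,0,0],"turn": 0}
    - {"linear": [0,0,0],"turn": 0}
    - {"linear": [0,0,0],"turn": 0}
    - {"linear": [0,0,0],"turn": 0}
    - {"linear": [0,0,0],"turn": 0}
    - {"linear": [0,0,0],"turn": 0}
  jaw: 0.7

```text
t: 12.45
ee_pos: [556.1, -11.2, 35.5]
orientation: [-3.114, -0.416, 0.001]
ft_force: [0.4, -0.8, -0.5]
width: 74.7
grasp_force: 0.0
```

Call:
arm_command:
  series:
    - {"linear": [0,0,-0.01],"turn": 0}
    - {"linear": [0,0,-0.02],"turn": 0}
    - {"linear": [0,0,-0.03],"turn": 0}
    - {"linear": [0,0,-0.04],"turn": 0}
    - {"linear": [0,0,-0.04],"turn": 0}
    - {"linear": [0,0,-0.04],"turn": 0}
    - {"linear": [0,0,-0.03],"turn": 0}

```text
t: 13.15
ee_pos: [556.8, -11.2, 249.2]
orientation: [3.113, 0.416, 0.005]
ft_force: [0.3, -0.7, 0.1]
width: 74.6
grasp_force: 0.0
```

Call:
arm_command:
  series:
    - {"linear": [0,0,0],"turn": 0.145}
    - {"linear": [0,0,0],"turn": -0.145}

```text
t: 13.35
ee_pos: [556.9, -11.2, 248.1]
orientation: [3.115, 0.403, 0.005]
ft_force: [0.5, 0.1, -0.8]
width: 74.6
grasp_force: 0.0
```

Call:
arm_command:
  series:
    - {"linear": [0,0,0],"turn": -0.143}
    - {"linear": [0,0,0],"turn": -0.143}
    - {"linear": [0,0,0],"turn": -0.143}
    - {"linear": [0,0,0],"turn": -0.143}
    - {"linear": [0,0,0],"turn": -0.143}
    - {"linear": [0,0,0],"turn": -0.143}
    - {"linear": [0,0,0],"turn": -0.143}
    - {"linear": [0,0,0],"turn": -0.143}
    - {"linear": [0,0,0],"turn": -0.143}
    - {"linear": [0,0,0],"turn": -0.143}

```text
t: 14.35
ee_pos: [556.1, -11.2, 246.4]
orientation: [2.071, 2.362, 0.0]
ft_force: [-0.6, 0.0, -0.7]
width: 74.8
grasp_force: 0.0
```

Call:
arm_command:
  series:
    - {"linear": [0,0,0],"turn": -0.143}
    - {"linear": [0,0,0],"turn": -0.143}
    - {"linear": [0,0,0],"turn": -0.143}
    - {"linear": [0,0,0],"turn": -0.143}
    - {"linear": [0,0,0],"turn": -0.143}
    - {"linear": [0,0,0],"turn": -0.143}
    - {"linear": [0,0,0],"turn": -0.143}
    - {"linear": [0,0,0],"turn": -0.143}
    - {"linear": [0,0,0],"turn": -0.143}
    - {"linear": [0,0,0],"turn": -0.143}

```text
t: 15.35
ee_pos: [556.1, -11.2, 246.4]
orientation: [0.016, 3.141, -0.0]
ft_force: [0.7, -0.3, -0.3]
width: 74.8
grasp_force: 0.0
```

Call:
arm_command:
  series:
    - {"linear": [0,0,0],"turn": -0.141}
    - {"linear": [0,0,0],"turn": -0.14}
    - {"linear": [0.02,0,0.02],"turn": 0}
    - {"linear": [0.02,0,0.02],"turn": 0}
    - {"linear": [0.02,0,0.02],"turn": 0}
    - {"linear": [0,0,0.02],"turn": 0}
    - {"linear": [0,0,0],"turn": 0}
  jaw: 0

```text
t: 16.05
ee_pos: [496.5, -26.9, 164.4]
orientation: [0.414, -3.11, -0.001]
ft_force: [0.6, 0.1, 0.3]
width: 44.3
grasp_force: 0.0
```

Run:
```python
from workcell import ctrl
from h import *
w=ctrl.get_image("wrist");pickle.dump(w,open("im5.pkl","wb"))
o=ctrl.get_obs();v=o["orientation"];print(o["ee_pos"],np.degrees(2*np.arctan2(v[1],v[0])),o["qpos"])
x0=np.array([556.5,-11.5,37]);a=np.array([.966,.259,0])
print("pred centre,tip(-110), in 800 px",proj(w,np.array([x0,x0-35*a,x0-110*a]),True)*800/560)
cv2.imwrite("pics/g4.png",cv2.resize(w["frame"],(800,600),interpolation=cv2.INTER_CUBIC))
```

```text
[497.87137498 -26.91639463 165.63417344] -164.8147126586165 [-7.78806509e-02  3.51430486e-01  1.96137168e+00  2.58641383e-06
  8.30306705e-01 -1.91371199e+00]
pred centre,tip(-110), in 800 px [[402.78275572 388.81908415]
 [402.93104237 339.48490484]
 [403.29071424 219.67166901]]
```

View pics/g4.png

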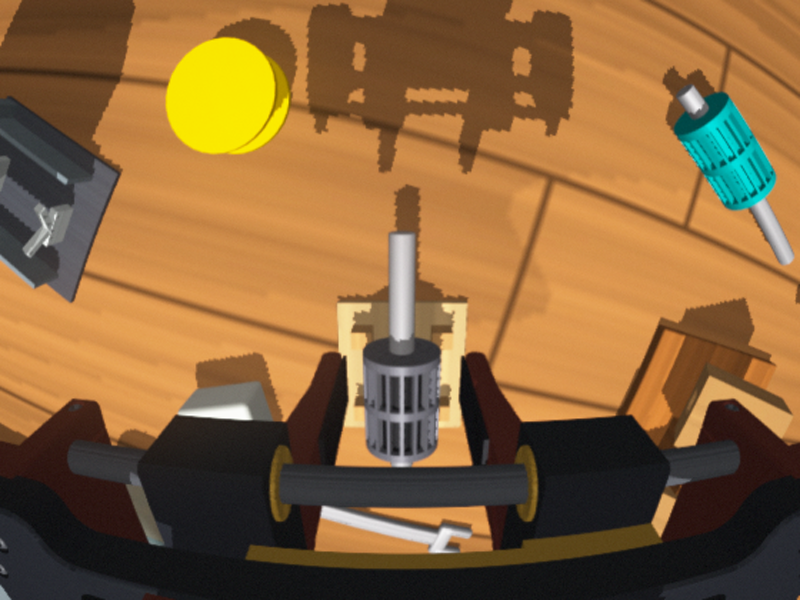

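The drum lies level in the rest. The spindle tip is at (402,233) against a predicted 220, so the drum sits about 8 mm further along, with the tip near (458,-38). I take the spindle 4 mm in from its tip.

Call:
arm_command:
  series:
    - {"linear": [0.0188,0,0.01],"turn": 0}
    - {"linear": [0.0188,0,0.02],"turn": 0}
    - {"linear": [0,0,0.03],"turn": 0}
    - {"linear": [0,0,0.03],"turn": 0}
    - {"linear": [0,0,0.02],"turn": 0}
    - {"linear": [0,0,0.012],"turn": 0}
    - {"linear": [0,0,0.006],"turn": 0}
    - {"linear": [0,0,0],"turn": 0}

```text
t: 16.9
ee_pos: [462.7, -36.8, 37.9]
orientation: [-0.415, 3.114, -0.0]
ft_force: [-0.9, -0.2, -0.1]
width: 43.9
grasp_force: 0.0
```

Run:
```python
from workcell import ctrl
from h import *
w=ctrl.get_image("wrist");s=ctrl.get_image("scene");pickle.dump((w,s),open("im6.pkl","wb"))
o=ctrl.get_obs();print(o["ee_pos"])
k=lambda f,x,y,w,h:cv2.resize(f[y:y+h,x:x+w],(400,300),interpolation=cv2.INTER_CUBIC)
cv2.imwrite("pics/g5.png",np.hstack([k(s["frame"],190,150,140,105),k(w["frame"],180,180,200,150)]))
print((proj(w,np.array([[457.5,-38,45],[457.5,-38,37]]),True)-[180,180])*2)
```

```text
[462.98813919 -36.79421999  38.51755643]
[[207.73218479 198.73174741]
 [207.62020213 183.09244902]]
```

View pics/g5.png

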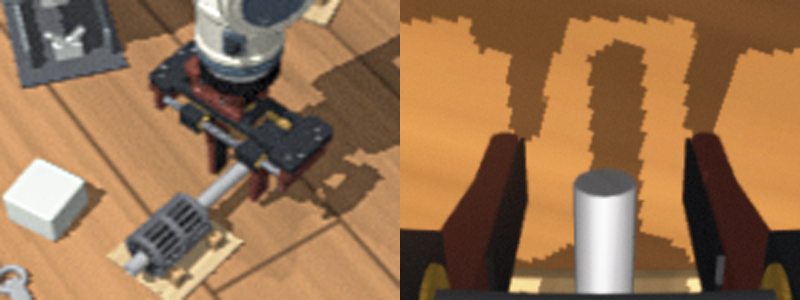

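The tip's end cap is at wrist-crop (604,184), exactly as predicted, so the pads cover the last ~15 mm. I move 1.5 mm further out, close and lift.

Call:
arm_command:
  series:
    - {"linear": [0.0015,0,0.001],"turn": 0}
    - {"linear": [0,0,0],"turn": 0}
    - {"linear": [0,0,0],"turn": 0}
    - {"linear": [0,0,0],"turn": 0}
    - {"linear": [0,0,0],"turn": 0}
    - {"linear": [0,0,0],"turn": 0}
    - {"linear": [0,0,0],"turn": 0}
    - {"linear": [0,0,0],"turn": 0}
  jaw: -1

```text
t: 17.8
ee_pos: [460.8, -37.2, 36.7]
orientation: [-0.415, 3.114, -0.0]
ft_force: [0.6, -0.5, 0.4]
width: 15.0
grasp_force: 30.0
```

Call:
arm_command:
  series:
    - {"linear": [0,0,-0.003],"turn": 0}
    - {"linear": [0,0,-0.006],"turn": 0}
    - {"linear": [0,0,-0.01],"turn": 0}
    - {"linear": [0,0,-0.01],"turn": 0}
    - {"linear": [0,0,-0.01],"turn": 0}
    - {"linear": [0,0,-0.01],"turn": 0}
    - {"linear": [0,0,0],"turn": 0}

```text
t: 18.5
ee_pos: [461.7, -37.3, 87.3]
orientation: [-0.415, 3.111, -0.001]
ft_force: [-0.3, 0.3, -0.9]
width: 15.4
grasp_force: 30.0
```

Run:
```python
from workcell import ctrl
from h import *
w=ctrl.get_image("wrist");s=ctrl.get_image("scene");pickle.dump((w,s),open("im7.pkl","wb"))
o=ctrl.get_obs();print(o["ee_pos"],o["moment"],o["ft_force"])
k=lambda f,x,y,w,h:cv2.resize(f[y:y+h,x:x+w],(400,300),interpolation=cv2.INTER_CUBIC)
cv2.imwrite("pics/g6.png",np.hstack([k(s["frame"],190,150,140,105),k(w["frame"],140,180,280,210)]))
T=o["ee_pos"];a=np.array([.966,.259,0])
for n,z in(("level",0),("droop20",.342)):
  b=a*np.sqrt(1-z*z)-np.array([0,0,z]); print(n,(proj(s,T+np.outer([-4,106,141,161],b))-[190,150])*400/140)
```

```text
[460.92177081 -37.175866    86.11467514] [ 0.02094066  0.04715145 -0.05440031] [ 0.40814019 -0.49329174 -2.19649581]
level [[240.00076663 135.17505683]
 [163.54668655 203.73126683]
 [137.64737106 226.9551276 ]
 [122.48149902 240.5543326 ]]
droop20 [[239.84970374 134.41953704]
 [169.78986595 222.15653026]
 [146.98172858 250.71950525]
 [133.83362483 267.18507419]]
```

View pics/g6.png

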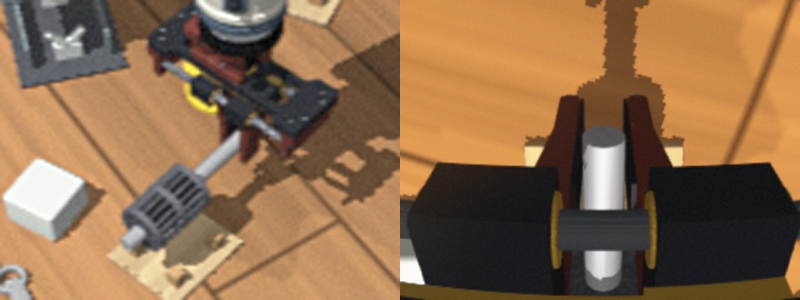

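The spindle is held and the drum is clear of the rest, sagging only a few degrees (stub at (132,243), level prediction (122,240)). That was the tenth picture, so from here I measure by image code only.

Run:
```python
from h import *
np.set_printoptions(precision=1,suppress=True,linewidth=150)
d=pickle.load(open("im0.pkl","rb"));t,s=d["top"],d["scene"];w5=pickle.load(open("im5.pkl","rb"))
th=np.radians(-108.6);X=np.array([np.cos(th),np.sin(th),0]);Y=np.array([-X[1],X[0],0]);S=np.array([498,-342,0.])
P=lambda x,y,z:S+x*X+y*Y+np.array([0,0,z])
# hood top
for n,im in(("top",t),("scene",s)):
    f=im["frame"]; c0=proj(im,[P(2+55,0,210),P(2,55,210),P(2,-55,210),P(2-55,0,210)])
    med=np.median([f[int(v),int(u)] for u,v in c0],0)
    q=proj(im,[P(-65,-62,210),P(69,-62,210),P(69,62,210),P(-65,62,210)])
    m=(np.abs(f.astype(float)-med).max(2)<14).astype(np.uint8)
    box=np.zeros_like(m);cv2.fillConvexPoly(box,q.astype(np.int32),1);box=cv2.dilate(box,np.ones((15,15)));m&=box
    m=cv2.morphologyEx(m,cv2.MORPH_CLOSE,np.ones((5,5)))
    cs=max(cv2.findContours(m,0,1)[0],key=cv2.contourArea);hull=cv2.convexHull(cs)
    ap=cv2.approxPolyDP(hull,4,True)[:,0]
    W=np.array([onz(im,p,210)[:2] for p in ap.astype(float)])
    print(n,"med",med,"pred q",q.ravel(),"approx",ap.ravel(),"\n world",W.ravel())
    Hw=np.array([onz(im,p,210)[:2] for p in hull[:,0].astype(float)],np.float32)
    print(" minAreaRect",cv2.minAreaRect(Hw))
# bracket blobs
for n,im,fi in(("scene",s,0),("wrist",w5,1)):
    f=im["frame"];br=[P(-44,y,z) for y,z in((-17,48),(17,48),(0,31),(-17,6),(17,6))]
    p=proj(im,br,fi);print(n,"bracket pred",p.ravel())
    lo=(p.min(0)-12).astype(int).clip(0);hi=(p.max(0)+12).astype(int)
    g=f[lo[1]:hi[1],lo[0]:hi[0]].min(2);print("origin",lo);print((g//10)[:, :60])
```

```text
top med [163.5 153.  138. ] pred q [408.5 231.2 471.6 254.5 488.9 197.6 427.  175. ] approx [428 179 485 199 469 250 412 229] 
 world [ 569.1 -302.   531.5 -418.9  426.1 -382.6  464.7 -267.7]
 minAreaRect ((498.4981384277344, -343.351806640625), (125.37920379638672, 114.92390441894531), 71.4885482788086)
scene med [176.5 168.  155. ] pred q [228.7 119.6 219.4  91.7 178.1  98.4 184.7 127.3] approx [218  94 226 120 186 127 180 100] 
 world [ 426.3 -380.   467.3 -263.3  574.  -299.2  533.5 -417. ]
 minAreaRect ((499.965087890625, -340.2983093261719), (129.4576873779297, 116.73641204833984), 71.80766296386719)
scene bracket pred [217.5 158.7 206.8 160.7 212.7 163.5 218.8 168.  208.4 170. ]
origin [194 146]
[[ 9  7  7 ...  4  5  4]
 [ 9  9  8 ...  4  4  5]
 [ 9  9  9 ...  4  5  4]
 ...
 [10  9 10 ...  8  9  8]
 [10 10  9 ...  9  9  8]
 [11 10 10 ...  9  9  9]]
wrist bracket pred [ 25.9 145.1  17.6 173.5  31.7 156.9  50.2 140.3  41.3 166.1]
origin [  5 128]
[[ 8  8  8 ...  9  9  9]
 [ 8  8  8 ...  9  9  9]
 [ 8  8  8 ...  9  9  9]
 ...
 [ 8  6  6 ...  5  4  6]
 [13  9  6 ...  4  5  7]
 [15 13  9 ...  5  6  8]]
```

Run:
```python
from h import *
d=pickle.load(open("im0.pkl","rb"));s=d["scene"];w5=pickle.load(open("im5.pkl","rb"))
f=w5["frame"].min(2)//10
print("wrist rows128-185 cols 8-56")
for r in range(128,184): print(r,"".join("%3d"%v if v>=12 else "  ." for v in f[r,8:56]))
f=s["frame"].min(2)//10
print("scene rows150-176 cols198-226")
for r in range(148,178): print(r,"".join("%3d"%v if v>=10 else "  ." for v in f[r,196:228]))
```

```text
wrist rows128-185 cols 8-56
128   .  .  .  .  .  .  .  .  .  .  .  .  .  .  .  .  .  .  .  .  .  .  .  .  .  .  .  .  .  .  .  .  .  .  .  .  .  .  .  .  .  .  .  .  .  .  .  .
129   .  .  .  .  .  .  .  .  .  .  .  .  .  .  .  .  .  .  .  .  .  .  .  .  .  .  .  .  .  .  .  .  .  .  .  .  .  .  .  .  .  .  .  .  .  .  .  .
130   .  .  .  .  .  .  .  .  .  .  .  .  .  .  .  .  .  .  .  .  .  .  .  .  .  .  .  .  .  .  .  .  .  .  .  .  .  .  .  .  .  .  .  .  .  .  .  .
131   .  .  .  .  .  .  .  .  .  .  .  .  .  .  .  .  .  .  .  .  .  .  .  .  .  .  .  .  .  .  .  .  .  .  .  .  .  .  .  .  .  .  .  .  .  .  .  .
132   .  .  .  .  .  .  .  .  .  .  .  .  .  .  .  .  .  .  .  .  .  .  .  .  .  .  .  .  .  .  .  .  .  .  .  .  .  .  .  .  .  .  .  .  .  .  .  .
133   .  .  .  .  .  .  .  .  .  .  .  .  .  .  .  .  .  .  .  .  .  .  .  .  .  .  .  .  .  .  .  .  .  .  .  .  .  .  .  .  .  .  .  .  .  .  .  .
134   .  .  .  .  .  .  .  .  .  .  .  .  .  .  .  .  .  .  .  .  .  .  .  .  .  .  .  .  .  .  .  .  .  .  .  .  .  .  .  .  .  .  .  .  .  .  .  .
135   .  .  .  .  .  .  .  . 
[... 9631 characters left out ...]
.  .  .  .  .  .  .  .  .  .  .  .  . 10 11 10  .  .  .  .  .  .  .  .  .  .  .  .  .  .  .  .
172   .  .  .  .  .  .  .  .  .  .  .  .  .  .  .  .  .  .  .  .  .  .  .  .  .  .  .  . 10  .  .  .
173  10  .  .  .  .  .  .  .  .  .  .  .  .  .  .  .  .  .  .  .  .  .  .  .  .  .  .  .  .  .  .  .
174  10  .  .  .  .  .  .  .  .  .  .  .  .  .  .  .  .  .  .  .  .  .  .  .  .  .  .  .  .  .  .  .
175   .  .  .  .  .  . 10  .  .  .  .  .  .  .  .  .  .  .  .  .  .  .  .  .  .  .  .  .  .  .  .  .
176   .  .  .  .  .  .  .  .  .  .  .  .  . 10  .  .  .  .  . 10  .  .  .  .  .  .  .  .  .  .  .  .
177  10 10  .  .  .  .  .  .  .  .  .  .  .  .  .  .  .  .  .  .  .  .  .  .  .  .  .  .  .  .  .  .
```

```bash
cat > sag.py <<'E'
from h import *
from scipy.optimize import minimize
def cyl(c,a,x0,x1,r):
    u=np.cross(a,[0,0,1]);u/=np.linalg.norm(u);v=np.cross(a,u);p=np.linspace(0,2*np.pi,40)
    ring=np.outer(np.cos(p),u)*r+np.outer(np.sin(p),v)*r
    return np.vstack([c+x0*a+ring,c+x1*a+ring])
def fit(s,T,yaw,k=4,g=106,lim=None):
    """droop (deg, + = stub down), grip distance, yaw from scene view"""
    f=s["frame"].astype(int);sat=f.max(2)-f.min(2)
    def mask(d,gg,y,shape,o):
        a=np.array([np.cos(y)*np.cos(d),np.sin(y)*np.cos(d),-np.sin(d)]);c=T+gg*a;m=np.zeros(shape,np.uint8)
        for x0,x1,r in((-35,35,25),(35,55,8),(-70,-35,8)):
            q=(proj(s,cyl(c,a,x0,x1,r))-o+.5)*k
            cv2.fillConvexPoly(m,cv2.convexHull(q.astype(np.float32)).astype(np.int32),1)
        return m
    a0=np.array([np.cos(yaw),np.sin(yaw),0]);q=proj(s,cyl(T+g*a0,a0,-60,60,50))
    lo=q.min(0).astype(int);hi=q.max(0).astype(int)
    S=cv2.resize((sat[lo[1]:hi[1],lo[0]:hi[0]]).astype(np.float32),None,fx=k,fy=k,interpolation=cv2.INTER_LINEAR)
    W=(S<35)
    # ignore everything nearer the gripper than 30 mm from the TCP
    def iou(p):
        m=mask(np.radians(p[0]),p[1],yaw+np.radians(p[2]),W.shape,lo)>0
        return -(m&W).sum()/((m|W)&roi).sum()
    big=np.zeros(W.shape,np.uint8)
    for d in(-10,0,10,20):
        a=np.array([np.cos(yaw)*np.cos(np.radians(d)),np.sin(yaw)*np.cos(np.radians(d)),-np.sin(np.radians(d))])
        qq=(proj(s,cyl(T+g*a,a,-45,65,32))-lo+.5)*k
        cv2.fillConvexPoly(big,cv2.convexHull(qq.astype(np.float32)).astype(np.int32),1)
    roi=big>0;W&=roi
    best=min(((iou((d,gg,0)),d,gg) for d in range(-8,24,2) for gg in range(94,119,4)))
    r=minimize(iou,[best[1],best[2],0],method="Nelder-Mead",options=dict(initial_simplex=[[best[1],best[2],0],[best[1]+2,best[2],0],[best[1],best[2]+3,0],[best[1],best[2],2]],maxiter=150))
    return r.x,r.fun
E
python3 - <<'E'
from sag import *
w,s=pickle.load(open("im7.pkl","rb"))
print(fit(s,np.array([461.2,-37.2,86.7]),np.radians(15.2)))
E
```

```text
(array([  4.72522841, 103.25158712,  -0.36940356]), np.float64(-0.9641139118722339))
```

Model fit (IoU 0.96): droop 4.7°, grip ~104 mm from drum centre. The bracket tips seen in the wrist and scene views refine the seat to about (499.5,-340), yaw -108.4°. I turn the drum and carry it to the front of the hood.

Call:
arm_command:
  series:
    - {"linear": [0,0,-0.012],"turn": 0}
    - {"linear": [0,0,-0.012],"turn": 0}
    - {"linear": [0,0,-0.012],"turn": 0.06}
    - {"linear": [0,0,-0.012],"turn": 0.1}
    - {"linear": [0,0,-0.012],"turn": 0.12}
    - {"linear": [0,0,0],"turn": 0.12}
    - {"linear": [0,0,0],"turn": 0.12}
    - {"linear": [0,0,0],"turn": 0.12}
    - {"linear": [0,0,0],"turn": 0.12}
    - {"linear": [0,0,0],"turn": 0.12}

```text
t: 19.6
ee_pos: [460.8, -37.1, 146.5]
orientation: [0.958, 2.992, 0.0]
ft_force: [0.4, 0.2, -1.9]
width: 15.2
grasp_force: 30.0
```

Call:
arm_command:
  series:
    - {"linear": [0,0,0],"turn": 0.12}
    - {"linear": [0,0,0],"turn": 0.12}
    - {"linear": [0,0,0],"turn": 0.12}
    - {"linear": [0,0,0],"turn": 0.12}
    - {"linear": [0,0,0],"turn": 0.12}
    - {"linear": [0,0,0],"turn": 0.12}
    - {"linear": [0,0,0],"turn": 0.12}
    - {"linear": [0,0,0],"turn": 0.12}
    - {"linear": [0,0,0],"turn": 0.12}
    - {"linear": [0,0,0],"turn": 0.1}

```text
t: 20.6
ee_pos: [460.9, -37.1, 146.5]
orientation: [2.46, 1.953, 0.001]
ft_force: [-0.2, -0.3, -2.2]
width: 15.2
grasp_force: 30.0
```

Call:
arm_command:
  series:
    - {"linear": [0,0.005,0],"turn": 0.097}
    - {"linear": [-0.004,0.013,0],"turn": 0}
    - {"linear": [-0.005,0.018,0],"turn": 0}
    - {"linear": [-0.005,0.018,0],"turn": 0}
    - {"linear": [-0.005,0.018,0],"turn": 0}
    - {"linear": [-0.005,0.018,0],"turn": 0}
    - {"linear": [-0.005,0.018,0],"turn": 0}
    - {"linear": [-0.004,0.014,0],"turn": 0}
    - {"linear": [-0.004,0.01,0],"turn": 0}
    - {"linear": [0,0,0],"turn": 0}

```text
t: 21.6
ee_pos: [575.6, -114.4, 145.9]
orientation: [2.547, 1.838, 0.001]
ft_force: [0.2, -0.1, -0.7]
width: 15.2
grasp_force: 30.0
```

Run:
```python
from workcell import ctrl
from sag import *
o=[ctrl.get_obs() for _ in range(1)][0];s=ctrl.get_image("scene");o2=ctrl.get_obs();pickle.dump(s,open("im8.pkl","wb"))
T=(o["ee_pos"]+o2["ee_pos"])/2;v=o2["orientation"];psi=np.degrees(2*np.arctan2(v[1],v[0]))%360
print(T,psi,o2["ft_force"],fit(s,T,np.radians(psi-180)))
```

```text
[ 575.02116057 -114.08042031  145.71901527] 71.61030386587976 [ 0.14852328 -0.48140678 -1.28110056] (array([-19.9275023 , 119.54927264,   3.27499972]), np.float64(-0.46007543962173936))
```

Run:
```python
from sag import *
s=pickle.load(open("im8.pkl","rb"));w,b=pickle.load(open("im1.pkl","rb"))
T=np.array([575,-114.2,145.9]);y=np.radians(-108.4)
d=np.abs(s["frame"].astype(int)-b["frame"]).max(2)>28
for dr in(2,5,8,12):
    r=np.radians(dr);a=np.array([np.cos(y)*np.cos(r),np.sin(y)*np.cos(r),-np.sin(r)]);c=T+105*a
    print(dr,"stub tip,face+,face-,TCP",proj(s,[c+55*a,c+35*a,c-35*a,T]).round(1).tolist())
    if dr==5:
        ms=[]
        for x0,x1,R_ in((-35,35,25),(35,55,8),(-105,-35,8)):
            m=np.zeros(d.shape,np.uint8);cv2.fillConvexPoly(m,cv2.convexHull(proj(s,cyl(c,a,x0,x1,R_)).round().astype(np.int32)),1);ms.append(m)
        m=ms[0]|ms[1]|ms[2];ys,xs=np.where(m)
x0,x1,y0,y1=xs.min()-8,xs.max()+8,ys.min()-8,ys.max()+10
print(x0,y0); g=s["frame"].min(2);sat=s["frame"].max(2).astype(int)-g
for r in range(y0,y1): print(r,"".join(("#" if d[r,c] else ".") if not m[r,c] else ("O" if d[r,c] else "o") for c in range(x0,x1))," ","".join("%x"%(g[r,c]//16) for c in range(x0,x1))," ","".join("^" if sat[r,c]>45 else "." for c in range(x0,x1)))
```

```text
2 stub tip,face+,face-,TCP [[210.6, 145.7], [211.8, 150.1], [216.5, 166.4], [221.6, 183.9]]
5 stub tip,face+,face-,TCP [[210.9, 147.9], [212.1, 152.1], [216.7, 167.4], [221.6, 183.9]]
8 stub tip,face+,face-,TCP [[211.3, 150.2], [212.5, 154.1], [216.8, 168.4], [221.6, 183.9]]
12 stub tip,face+,face-,TCP [[211.9, 153.4], [213.0, 156.9], [217.1, 169.8], [221.6, 183.9]]
195 137
137 .......######################..######..   45444568abbcdeed99cfedba887664333221123   ......................................^
138 .....######################....#######.   44443455579bbbba879a9a99876433222200123   ......................................^
139 .......##..#############......##.#####.   333443455456799a97899876533333224310122   ......................................^
140 .........####....................#####.   445442344555434444334433334433344300012   .......................................
141 .....##..#.#######...#####.......####..   545442134445555555434555433334564201122   .......................................
142 .....####.........###........##.#####..   4344321135544434544444333334676510012
[... 6128 characters left out ...]
432246665542245566   ^^^^^^^^^^^^^^^^^^^^^^^..^^^^^^^^^^^^^^
191 ......................####.............   666666666666666666654442235665665566656   ^^^^^^^^^^^^^^^^^^^^^^^..^^^^^^^^^^^^^^
192 .......................##..............   666666666666666666665433456666666666664   ^^^^^^^^^^^^^^^^^^^^^^^^^^^^^^^^^^^^^^^
193 ......................................#   666666667666666666666544666666666666643   ^^^^^^^^^^^^^^^^^^^^^^^^^^^^^^^^^^^^^^^
194 ......................................#   666666666667666666666644566666665556643   ^^^^^^^^^^^^^^^^^^^^^^^^^^^^^^^^^^^^^^^
195 ......................................#   666666666766666666666664456666666666653   ^^^^^^^^^^^^^^^^^^^^^^^^^^^^^^^^^^^^^^^
```

The spindle meets the drum face at about (218,167), against a predicted (216.7,167.4) for 5° droop, so the sag is unchanged. I lower to insertion height and slide in, in stages.

Call:
arm_command:
  series:
    - {"linear": [0,0,0.008],"turn": 0}
    - {"linear": [0,0,0.012],"turn": 0}
    - {"linear": [0,0,0.012],"turn": 0}
    - {"linear": [0,0,0.012],"turn": 0}
    - {"linear": [0,0,0.008],"turn": 0}
    - {"linear": [0,0,0.003],"turn": 0}
    - {"linear": [-0.005,0,0],"turn": 0}
    - {"linear": [-0.01,0,0],"turn": 0}
    - {"linear": [-0.01,0,0],"turn": 0}
    - {"linear": [-0.01,0,0],"turn": 0}

```text
t: 22.65
ee_pos: [563.3, -147.8, 91.2]
orientation: [2.548, 1.837, 0.001]
ft_force: [-0.3, 0.0, -1.6]
width: 15.0
grasp_force: 30.0
```

Call:
arm_command:
  series:
    - {"linear": [-0.01,0,0],"turn": 0}
    - {"linear": [-0.01,0,0],"turn": 0}
    - {"linear": [-0.01,0,0],"turn": 0}
    - {"linear": [-0.01,0,0],"turn": 0}
    - {"linear": [-0.005,0,0],"turn": 0}

```text
t: 23.15
ee_pos: [548.8, -190.4, 90.7]
orientation: [2.549, 1.837, -0.0]
ft_force: [0.5, 0.4, -1.5]
width: 15.0
grasp_force: 30.0
```

Call:
arm_command:
  series:
    - {"linear": [-0.008,0,0],"turn": 0}
    - {"linear": [-0.008,0,0],"turn": 0}
    - {"linear": [-0.008,0,0],"turn": 0}
    - {"linear": [-0.008,0,0],"turn": 0}
    - {"linear": [-0.006,0,0],"turn": 0}

```text
t: 23.65
ee_pos: [537.0, -226.1, 90.7]
orientation: [2.548, 1.838, -0.0]
ft_force: [0.1, -0.6, -1.8]
width: 15.2
grasp_force: 30.0
```

Call:
arm_command:
  series:
    - {"linear": [-0.005,0,0],"turn": 0}
    - {"linear": [-0.004,0,0],"turn": 0}
    - {"linear": [-0.003,0,0],"turn": 0}
    - {"linear": [-0.001,0,0],"turn": 0}
    - {"linear": [0,0,0],"turn": 0}

```text
t: 24.15
ee_pos: [533.1, -237.8, 90.7]
orientation: [2.548, 1.838, 0.0]
ft_force: [0.1, 0.8, -0.9]
width: 14.9
grasp_force: 30.0
```

Run:
```python
from workcell import ctrl
from h import *
w=ctrl.get_image("wrist");s=ctrl.get_image("scene");t=ctrl.get_image("top");pickle.dump((w,s,t),open("im9.pkl","wb"))
P=[ctrl.get_obs() for _ in range(3)];T=np.mean([p["ee_pos"] for p in P],0);v=P[0]["orientation"]
X=np.array([-.3156,-.9489]);rel=T[:2]-[499.5,-340];print(T,"x",rel@X,"y",rel@[.9489,-.3156],np.degrees(2*np.arctan2(v[1],v[0])),P[0]["ft_force"])
```

```text
[ 533.14179589 -237.57180454   90.67409443] x -107.81146545249356 y -0.4036383710547895 -288.3810806027641 [-0.63411953  0.62944688 -1.75441927]
```

No contact so far. The drum centre should be about 3 mm short of the seat, so I go in 3 mm more and watch the force.

Call:
arm_command:
  series:
    - {"linear": [-0.001,0,0],"turn": 0}
    - {"linear": [-0.001,0,0],"turn": 0}
    - {"linear": [-0.001,0,0],"turn": 0}
    - {"linear": [0,0,0],"turn": 0}

```text
t: 24.7
ee_pos: [532.1, -240.7, 90.7]
orientation: [2.548, 1.838, 0.0]
ft_force: [-0.1, -0.4, -1.2]
width: 15.3
grasp_force: 30.0
```

Call:
arm_command:
  series:
    - {"linear": [0,0,0.004],"turn": 0}
    - {"linear": [0,0,0.004],"turn": 0}
    - {"linear": [0,0,0.004],"turn": 0}
    - {"linear": [0,0,0.004],"turn": 0}
    - {"linear": [0,0,0.004],"turn": 0}
    - {"linear": [0,0,0.003],"turn": 0}
    - {"linear": [0,0,0.003],"turn": 0}
    - {"linear": [0,0,0],"turn": 0}

```text
t: 25.5
ee_pos: [531.9, -240.5, 64.2]
orientation: [-2.547, -1.838, 0.001]
ft_force: [0.3, 0.3, -0.3]
width: 15.0
grasp_force: 30.0
```

Call:
arm_command:
  series:
    - {"linear": [0,0,0.002],"turn": 0}
    - {"linear": [0,0,0.002],"turn": 0}
    - {"linear": [0,0,0.002],"turn": 0}
    - {"linear": [0,0,0.002],"turn": 0}
    - {"linear": [0,0,0.001],"turn": 0}
    - {"linear": [0,0,0],"turn": 0}

```text
t: 26.1
ee_pos: [532.2, -240.6, 55.6]
orientation: [2.548, 1.838, -0.0]
ft_force: [1.1, -0.2, -0.3]
width: 14.9
grasp_force: 30.0
```

Call:
arm_command:
  series:
    - {"linear": [0,0,0.001],"turn": 0}
    - {"linear": [0,0,0.001],"turn": 0}
    - {"linear": [0,0,0.001],"turn": 0}
    - {"linear": [0,0,0.001],"turn": 0}
    - {"linear": [0,0,0],"turn": 0}

```text
t: 26.6
ee_pos: [532.2, -240.6, 51.6]
orientation: [2.548, 1.838, -0.0]
ft_force: [1.0, 0.3, -0.1]
width: 15.4
grasp_force: 30.0
```

Call:
arm_command:
  series:
    - {"linear": [0,0,0.001],"turn": 0}
    - {"linear": [0,0,0.001],"turn": 0}
    - {"linear": [0,0,0.001],"turn": 0}
    - {"linear": [0,0,0.001],"turn": 0}
    - {"linear": [0,0,0],"turn": 0}

```text
t: 27.1
ee_pos: [532.1, -240.6, 47.6]
orientation: [-2.548, -1.838, 0.0]
ft_force: [0.7, -0.3, 1.2]
width: 15.0
grasp_force: 30.0
```

Contact force is only about 2–3 N, so the stub is resting in the rear V and the drum is levelling. I continue to z = 42.

Call:
arm_command:
  series:
    - {"linear": [0,0,0.001],"turn": 0}
    - {"linear": [0,0,0.001],"turn": 0}
    - {"linear": [0,0,0.001],"turn": 0}
    - {"linear": [0,0,0.001],"turn": 0}
    - {"linear": [0,0,0],"turn": 0}

```text
t: 27.6
ee_pos: [532.6, -240.8, 43.9]
orientation: [2.547, 1.837, 0.001]
ft_force: [1.8, -0.8, 1.5]
width: 14.7
grasp_force: 30.0
```

Call:
arm_command:
  series:
    - {"linear": [0,0,0.0005],"turn": 0}
    - {"linear": [0,0,0.0005],"turn": 0}
    - {"linear": [0,0,0.0005],"turn": 0}
    - {"linear": [0,0,0],"turn": 0}

```text
t: 28.0
ee_pos: [532.4, -240.7, 42.3]
orientation: [2.547, 1.838, 0.001]
ft_force: [3.0, 0.3, 3.3]
width: 15.2
grasp_force: 30.0
```

Run:
```python
from workcell import ctrl
from sag import *
s=ctrl.get_image("scene");w=ctrl.get_image("wrist");pickle.dump((s,w),open("im10.pkl","wb"))
P=[ctrl.get_obs() for _ in range(2)];print(np.mean([p["ee_pos"] for p in P],0),P[0]["ft_force"],P[0]["moment"],P[0]["width"])
X=np.array([-.3156,-.9489,0]);c=np.array([499.5,-340,42])
m=lambda *l:[np.round(proj(s,c+x*X+np.array([0,0,z])),1).tolist() for x,z in l]
print("face- c/top/bot, spindle tip, front bracket",m((-35,0),(-35,25),(-35,-25),(-110,0),(-44,0)))
g=s["frame"].min(2)
for r in range(140,200): print(r,"".join("%x"%(g[r,c]//16) for c in range(190,236)))
```

```text
[ 532.43115954 -240.69911862   42.29912629] [ 3.0377359  -0.46993217  4.25508334] [-0.16585355 -0.38897579  0.10090162] 14.665968279391057
face- c/top/bot, spindle tip, front bracket [[[211.7, 159.7]], [[210.8, 153.9]], [[212.6, 165.2]], [[216.4, 176.5]], [[212.3, 161.6]]]
140 6566544420136877876767787763100001122454432212
141 6665555521102334777777765310001011212344321121
142 6656543432111111223332211100101121222221122111
143 6566654454211111111010001110111232322211112121
144 6556555455421110111111111000012233222211221121
145 6656654334443211100110111011112222222212212112
146 6656655455554442111101111112212222312122333222
147 6665655444433333221222222222122223322122333211
148 4554443333222223332222122122221222221222444311
149 2333332222211123332122222212122121122112343321
150 3322111112222333333212212122122222122221232212
151 3211222234446653332222221222222222222222122121
152 3223455345544333332222212122222222121122112233
153 3345677433333222233222222222122122221222121122
154 3334444434442233332222222221222222111112222222
155 3334334433433333333222232222222211222123333233
156 323334
[... 1533 characters left out ...]
6666666666663234566666666665556655666
187 6666666666666666666665346666666665656566556565
188 6666666766776666666666544666666656665656555565
189 6666666666666666666666654566666666565666555566
190 6666666666666666666666664456666666556656566556
191 6666666666666666666666665445666666666655556565
192 6666666666766666666666666544566666666566656655
193 6666666666667666666666666654456666666666555566
194 7766666666666767766666666664456666666666556555
195 7766666666666676666666666665435666666655666565
196 6776666666666666666666666666544566666656655656
197 6677666666666676666666666666654466666666566655
198 6777666666666667666666666666665446666666665656
199 6677676666666666666667666667666445666666666666
```

Call:
arm_command:
  series:
    - {"linear": [0,0.0005,0],"turn": 0}
    - {"linear": [0,0.0005,0.0005],"turn": 0}
    - {"linear": [0,0,0],"turn": 0}

```text
t: 28.4
ee_pos: [532.8, -240.8, 41.5]
orientation: [-2.548, -1.837, 0.0]
ft_force: [1.5, 0.8, 4.1]
width: 15.0
grasp_force: 30.0
```

Call:
arm_command:
  series:
    - {"linear": [0,0.0005,0],"turn": 0}
    - {"linear": [0,0.0005,0.0005],"turn": 0}
    - {"linear": [0,0,0],"turn": 0}

```text
t: 28.7
ee_pos: [533.5, -241.0, 40.9]
orientation: [-2.547, -1.837, 0.001]
ft_force: [-1.0, 1.8, 4.1]
width: 15.2
grasp_force: 30.0
```

The force is now small and laterally balanced, and z is at seat height. I open gently.

Call:
arm_command:
  series:
    - {"linear": [0,0,0],"turn": 0}
    - {"linear": [0,0,0],"turn": 0}
    - {"linear": [0,0,0],"turn": 0}
    - {"linear": [0,0,0],"turn": 0}
    - {"linear": [0,0,0],"turn": 0}
  jaw: -0.3

```text
t: 29.2
ee_pos: [534.0, -241.2, 41.1]
orientation: [-2.548, -1.838, 0.0]
ft_force: [-0.6, 0.6, 0.1]
width: 30.9
grasp_force: 0.0
```

Run:
```python
from workcell import ctrl
from sag import *
s=ctrl.get_image("scene");w=ctrl.get_image("wrist");pickle.dump((s,w),open("im11.pkl","wb"))
o=ctrl.get_obs();print(o["ee_pos"],o["ft_force"],o["width"])
T=o["ee_pos"];u=np.array([.3156,.9489,0])
# tip cap in the wrist view: predict for tip at distance d outward of TCP
for d in(2,4,6): print(d,proj(w,np.array([T+d*u+np.array([0,0,z]) for z in(42-T[2]+8,42-T[2],42-T[2]-8)]),True).round(1).tolist())
p0,s0=pickle.load(open("im10.pkl","rb"))
print("scene change px",(np.abs(s["frame"].astype(int)-p0["frame"]).max(2)>35).sum())
g=w["frame"].min(2)
for r in range(255,300): print(r,"".join("%x"%(g[r,c]//16) for c in range(258,308)))
```

```text
[ 534.01198929 -241.21274418   41.11186802] [ 0.22244068 -0.23614584 -0.82605062] 30.393246585472543
2 [[281.4, 285.9], [281.4, 277.8], [281.5, 270.3]]
4 [[281.4, 282.3], [281.4, 274.3], [281.5, 266.9]]
6 [[281.4, 278.7], [281.4, 270.8], [281.5, 263.5]]
scene change px 715
255 22222222222222222222222222222222222222222222222222
256 22222222222222222222222222222222222222222222222222
257 22222222222222222222222222222222222222222222222222
258 22222222222222222222222222222222222222222222222222
259 22222222222222222222222222222222222222222222222222
260 22222222222222222222222222222222222222222222222222
261 22222222222222222222222222222222222222222222222222
262 22222222222222222222222222222222222222222222222222
263 22222222222222222222222222222222222222222222222222
264 22222222222222222222222222222222222222222222222222
265 22222222222222222222222222222222222222222222222222
266 22222222222222222222222222222222222222222222222222
267 22222222222222222222222222222222222222222222222222
268 22222222222222222222222222222222222222222222222222
269 22222222222222222222333333322222222222222222222222
2
[... 948 characters left out ...]
4555566666666666666666665555532222222222
288 22222222344555556666666666666666665555532222222222
289 22222222345555566666666666666666665555432222222222
290 22222222344555556666666666666666655555432222222222
291 22222222344555556666666666666666665555432222222222
292 22222222345555556666666666666666665555432222222222
293 22222222345555556666666666666666655555432222222222
294 22222222345555556666666666666666665555432222222222
295 22222222344555556666666666666666665555432222222222
296 22222222345555556666666666666666665555432222222222
297 22222223344555566666666666666666665555433222232222
298 32222223344555556666666666666666665555433222222322
299 32222232344555556666666666666666665555432222222323
```

The wrist view confirms it: the end cap spans rows 269–283.5, matching a level spindle with its axis at z = 42 and the tip 3 mm beyond the TCP, so the drum centre is within about 2 mm of the seat. I withdraw outward and then up.

Call:
arm_command:
  series:
    - {"linear": [0.005,0,0],"turn": 0}
    - {"linear": [0.01,0,0],"turn": 0}
    - {"linear": [0.015,0,0],"turn": 0}
    - {"linear": [0.015,0,0],"turn": 0}
    - {"linear": [0.005,0,-0.02],"turn": 0}
    - {"linear": [0,0,-0.03],"turn": 0}
    - {"linear": [0,0,-0.04],"turn": 0}
    - {"linear": [0,0,-0.04],"turn": 0}
    - {"linear": [0,0,-0.03],"turn": 0}
    - {"linear": [0,0,-0.02],"turn": 0}

```text
t: 30.3
ee_pos: [551.0, -192.7, 223.9]
orientation: [2.545, 1.838, 0.003]
ft_force: [0.1, 0.4, 0.4]
width: 30.7
grasp_force: 0.0
```

Call:
arm_command:
  series:
    - {"linear": [0.04,-0.02,0],"turn": 0}
    - {"linear": [0.04,-0.02,0],"turn": 0}
    - {"linear": [0.04,-0.02,0],"turn": 0}
    - {"linear": [0.04,-0.02,0],"turn": 0}
    - {"linear": [0,0,0],"turn": 0}
    - {"linear": [0,0,0],"turn": 0}
    - {"linear": [0,0,0],"turn": 0}

```text
t: 31.0
ee_pos: [524.6, -16.7, 221.3]
orientation: [2.547, 1.838, 0.0]
ft_force: [-0.3, 0.2, -0.5]
width: 30.9
grasp_force: 0.0
```

Run:
```python
from workcell import ctrl
from sag import *
s=ctrl.get_image("scene");t=ctrl.get_image("top");pickle.dump((s,t),open("im12.pkl","wb"));print(ctrl.get_obs()["ee_pos"])
X=np.array([-.3156,-.9489,0]);c=np.array([499.5,-340,42])
for n,im in(("scene",s),("top",t)):
    p=proj(im,[c-x*X for x in(35,65,108,110)]);print(n,"face-,hood,tip",p.round(1).tolist())
    lo=(p.min(0)-9).astype(int);hi=(p.max(0)+9).astype(int);g=im["frame"].min(2)
    print(lo)
    for r in range(lo[1],hi[1]): print(r,"".join("%x"%(g[r,k]//16) for k in range(lo[0],hi[0])))
```

```text
[524.62098406 -17.49802131 221.15597521]
scene face-,hood,tip [[211.7, 159.7], [213.6, 166.2], [216.3, 176.0], [216.4, 176.5]]
[202 150]
150 64332322223333233333333
151 54333321233333357533333
152 65443232333333344433333
153 56433333444444323333333
154 56533444443444323333333
155 56533444433444333333333
156 57644434343444333333233
157 57644344444444323333333
158 35544434456543443333333
159 34543323566654576455433
160 345455445787658bb434333
161 334699756adc98bc9323335
162 3348dd989cdc97786333347
163 3346899aabcca8774223333
164 3345568a9accb8785323333
165 233556ceaaccb9896323332
166 333466adecccc9777322212
167 33355579aabcca877422212
168 33346669a9accb877433322
169 33345668a9accb965433222
170 33335658aaaccba74333222
171 33334656767accb74333322
172 333566665569ccb85323333
173 334665566559ccb96333333
174 666666665658ccb96423333
175 66656566655699777533333
176 66666666665567777533333
177 56656655554467776643233
178 55554444545555556653332
179 44543456666665666664333
180 55665456666666566565333
181 66665446666666666666533
182 66666544566666565566555
183 66666654466666666666666
184 6666666
[... 947 characters left out ...]
54333333446
214 444444444444444444556667888999999988754333333446
215 444444444444444444444555677888999998753333334456
216 444444444444444444444455556677889998743333333566
217 444444444444444444444444445556778887643333334567
218 444434444333444444444444444545566776433333334567
219 434444444333333334344444444444555555433333344567
220 444444443322233333334444444544455544333333345677
221 444444443222222222333344444444455543333333345677
222 444444443222222222233333334444455543333333445777
223 444444333222222222222232233334445543333333456777
224 444444433222222222232222222233445543323333456778
225 444444443333222222222222222232344433323333456777
226 444444444333333222332322222223334332222334567777
```

From the top the spindle lies straight out of the front, with its tip at (379.5,208) against a predicted (378.8,208), and the arm is clear. I hand in.

```bash
python3 -c "
from workcell import ctrl
print(ctrl.close_job())"
```

```text
the job is handed in; nothing more can be done
None
```

I handed the job in at about 31 s: the long drum is out of the rack, was laid in the smaller rest and released, and now sits level in the two V brackets with its long spindle out of the front. By my measurements its centre is within a few mm of the seat; the tool stayed vertical because the interface cannot tilt it, and I did not specifically re-check the short drum and bystanders.

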